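# Catch the glass trolley on the cutting-bench runway

## Task

Tip the red-knobbed gate handle over towards the robot so that the loaded glass trolley rolls freely down the runway, then meet it with the closed fingers on its orange spring buffer, moving along with it so that the buffer is never pressed in by as much as half its travel, and bring it to a stop with its red pointer inside the yellow stretch. Hold it still there for about two seconds, then ease it slowly down against the end stop and take the hand away, leaving it standing there. Do not grip or lift the trolley or disturb the jar, bottle and tape roll beside the runway.

Things in the scene. Friction and masses are not known exactly. Their poses are not given: they have to be found in the camera images.
- runway: Fixed sloping aluminium channel on the bench, place and yaw vary. Its frame is level: z up, +y uphill along the channel, -y downhill, -x the side of the gate handle (towards the robot). Origin: on the bench under the channel's centre line, amid the yellow stretch. Channel from y -220 to +520 mm; kerbs at |x| 37 to 43 mm, tops 22 mm above the floor.
- channel_floor (a point): Channel floor on its centre line amid the yellow stretch, 50 mm above the bench; axes as the runway's. The floor rises towards +y at 0.0611 rad (3.5 degrees). The yellow paint on floor and kerbs is 100 mm long, from 50 mm downhill to 50 mm uphill of here.
- stop_face (a point): Middle of the uphill face of the end stop, a dark cross bar at the channel's low end, 175 mm downhill of the yellow stretch's middle, its top 78 mm above the floor. It meets the front edge of the trolley's deck: then the trolley's origin is 110 mm downhill of the yellow stretch's middle.
- trolley: Loose blue trolley on four wheels (radius 26 mm) with three green panes, at runway y +440 mm against the gate tab. Origin: on the channel floor under the deck's middle; axes as the runway's, tilted with the slope. Deck 70 mm wide (x), 130 mm long, top 64 mm above the floor; panes up to 124 mm, from y -36 to +60 mm; mast 36 mm wide, 120 mm high, at y -60 to -48 mm.
- pointer (a point): Middle of the red pointer bar across the trolley's deck, 68 mm above the origin. The trolley weighs nominally 0.81 kg (hidden, about -15 to +40 %) but mass hardly changes how it rolls: released, it gains speed at about 0.42 m/s2 at first, with a time constant of about 0.7 s, tending to about 0.29 m/s (wheel and bearing drag).
- buffer_face (a point): Middle of the downhill face of the trolley's orange buffer plate, 50 mm wide (x), 40 mm high, 8 mm thick, square to the slope. Not pressed, the face is 115 mm downhill of the trolley's origin, its middle 105 mm above the channel floor; it passes clear above the end stop. Axes as the trolley's.
- buffer (a joint): How far the orange buffer plate is pressed in towards the trolley, in m: 0 free, 0.030 its limit. Spring of 100 N/m, damping 1.5 N per m/s. The trolley resting on it by its own weight on the slope presses it about 4 mm (7 mm at most).
- gate (a joint): Angle of the gate shaft in rad: 0 closed, 0.9 fully open; stays where it is left (0.12 N m, about 1 N at the knob). The shaft runs along the runway 75 mm to the -x side of its centre line, 59 mm above and parallel to the floor. The red tab on its upper end blocks the trolley's deck and is clear of it from 0.5 rad on; 0.7 or more is safe.
- gate_knob (a point): Centre of the red ball (radius 16 mm) on the gate handle, a 10 mm steel rod reaching 130 mm out from the shaft at runway y = -10 mm. Closed, it leans 0.35 rad from upright towards the channel (+x), the ball about 228 mm above the bench; opening tips it over to -x, towards the robot.
- sealant: Bystander: blue bottle, 52 mm wide, 130 mm high, on the bench on the runway's far (+x) side; origin under its centre.
- screw_jar: Bystander: amber jar, 60 mm wide, 70 mm high, on the bench on the runway's far (+x) side; origin under its centre.
- tape_roll: Bystander: yellow roll 70 mm wide, 30 mm high, on the bench on the robot's side of the upper runway; origin under its centre.
Not all that is in view belongs to the job. What is meant by the trolley is not pink or purple, and is the larger of those in its own colour.

How it is judged:
On the way, in this order (a step that is already met when the one before it is completed fails the run):
1. the gate is open and the trolley rolls freely, untouched, faster than 0.12 m/s (value of joint gate above 0.45 rad and linear speed of trolley above 0.12 m/s and contact force between each of the fingers, the arm and trolley below 0.02 N), for 0.3 s.
2. the hand holds the trolley still (under 0.03 m/s) with its pointer inside the yellow stretch (linear speed of trolley below 0.03 m/s and contact force between any of the fingers, the arm and trolley above 0.05 N and y of trolley in the frame of runway between -0.055 and 0.055 m), for 1.2 s.
At the end, for the whole second after the job is handed in: The trolley stands at rest (under 0.02 m/s) on its wheels against the end stop (origin within 10 mm uphill of touching) and the gate is still open (y of trolley in the frame of runway between -0.13 and -0.1 m and z of trolley in the frame of runway between 0.03 and 0.06 m and linear speed of trolley below 0.02 m/s and angle between trolley's own z axis and vertical below 0.15 rad and value of joint gate above 0.45 rad).
It fails at once if the spring buffer was pressed in by half its travel (15 mm): caught too hard (value of joint buffer above 0.015 m).
It fails at once if the trolley ran at the end stop: over 0.12 m/s in the last 30 mm (y of trolley in the frame of runway below -0.08 m and linear speed of trolley above 0.12 m/s).
It fails at once if the trolley was gripped or pushed hard (over 10 N) (contact force between any of the fingers, the arm and trolley above 10 N).
It fails at once if the trolley tipped or left the channel (angle between trolley's own z axis and vertical above 0.3 rad or x of trolley in the frame of runway above 0.03 m or x of trolley in the frame of runway below -0.03 m).
It fails at once if a bystander was moved more than 25 mm (distance of any of sealant, screw_jar, tape_roll from where it was at the start of the episode above 0.025 m).
It also fails if it takes over 42 s, if anything falls off the work surface, if the arm or the gripper's body presses on something with over 40 N, if the wrist force passes 120 N, or if a joint passes its speed limit or range.

## Robot

A 7-joint arm with a two-finger parallel gripper is mounted at the origin on the work surface. World frame = base frame: x ahead of the robot, y to its left, z up, the work surface at z = 0. Lengths are in m, angles in rad, forces in N, time in s.
With the tool pointing down it reaches from about 0.425 to 0.875 m from the base axis. Payload 8.4 kg.
Tool frame: the origin (TCP) lies on the centre line of the jaws, within the pads' length; the fingertips stand 8 mm ahead of it and the grasp point (between the pads) lies 11 mm behind it (ctrl.tip_extent is the distance from the TCP to the fingertips, in m); z points along the fingers, y is the line along which they close (so a half turn about z gives the same grasp; the last joint's range is limited). The gripper opens to 87 mm and grips with 3 to 60 N. Pads are 19 mm wide; open, the fingers measure 117 mm over their backs; the gripper's body (75 mm by 190 mm) begins 51 mm behind the grasp point.
Start: joints at [-1.288, 0.333, 0.04, 1.465, -0.013, 1.343, -0.059], TCP at [0.242, 0.603, 0.208] pointing down, gripper open.
Joint ranges: [-2.58, 2.58], [-0.38, 2.09], [-1.3, 1.39], [0.25, 2.4], [-1.5, 4.64], [0.08, 2.09], [-2.65, 2.65]. Speed limits (rad/s): [2.22, 2.22, 2.79, 2.79, 3.14, 3.14, 3.14].

## Interface

Orientations are given as a unit quaternion [w, x, y, z].
In Python, from plant import sensors, optics, ctrl gives the robot as it stands. The module is installed in compiled form; this text tells all that it offers.
- The arm moves only by the shell command python3 -m inch 'ROWS' [FORCE]. ROWS is JSON, a list of rows, each a list of 7 numbers: the shift along the tool's x, y, z in m, then the turn, a rotation vector about the tool's x, y, z in rad, then the finger opening in m, from 0 to 0.087. In form: [[dx, dy, dz, wx, wy, wz, hand], ...]. A call has 1 to 20 rows; each row is the pose to reach, as a shift and turn from the pose commanded when the call began, along the tool's axes at that moment; what a row does not reach only later rows make up. A row lasts 1/8 s, in which the tool goes at most 62.5 mm and 10.7 degrees, less where a joint would pass 70% of its speed; a pose out of reach is approached as far as the arm can. A call with a gripper value outside its range is refused whole. The fingers move at their own pace and stop on an object; FORCE is the grip in N (left out, the last holds). Time passes only in rows, so rows that repeat a pose let the fingers close. It gives the time, the measured TCP pose, the force, the opening and the grip force at its end, in the units of the state.
- sensors.state(): the state, without advancing time (a new reading comes with each control period).
- optics.camera(name): name is "scene" or "side" or "wrist"; returns a dict with "image" (420x560x3 uint8, blue, green, red), "depth" (420x560 float32, m along the optical axis (not along the pixel's ray), 0 where there is no reading), "mtx" (3x3 intrinsics, pixels), "camera_from_world" (4x4, takes a point from world to camera coordinates). Camera axes: x right, y down, z forward; pixel columns grow to the right and rows downward; lengths in m; the calibration is good to about 2 mm. A picture is of the moment at which its call begins.
- ctrl.hand_in(): hands the job in; it is judged then, once.
The state is a dict: "time_s": time; "joint_positions": joint angles; "dq": joint speeds; "joint_efforts": joint torques, N m; "ee_pos": TCP position; "tool_rot": TCP orientation; "contact_force": force on the tool from outside, world axes, zero at the start; "torque": the same for the moment, N m; "finger_gap": finger opening in m; "finger_force": force on a finger pad.
Only numpy, scipy, OpenCV 4.12 (cv2) and the standard library are available. Lean on these libraries where they do the work, as an engineer would, in place of code of your own. Each camera call takes 0.05 s, during which the arm holds its last target. There are 200 camera calls.

## Working session

There is one attempt and no reset: what is moved stays moved. The work goes in short steps, Python scripts to look and compute and a shell command to move; the robot and the scene stay as the last step left them, time stands still between calls to the robot, and variables do not carry over. Pictures are saved under pics/ and viewed, at most 10 in all, crops included, and the job is handed in when it is done.

```bash
mkdir -p pics; python3 - <<'E'
from plant import sensors, optics, ctrl
import cv2,numpy as np
s=sensors.state(); print(s['time_s'],s['ee_pos'],s['tool_rot'],ctrl.tip_extent)
for n in("scene","side"):
    c=optics.camera(n); np.savez(n+"0.npz",**c); cv2.imwrite(f"pics/{n}0.png",c["image"])
    print(n,np.round(c["mtx"],1).tolist(),np.round(np.linalg.inv(c["camera_from_world"]),3).tolist())
E
```

```text
0.0 [0.2420281  0.60273205 0.20758957] [-1.08085119e-04  1.89748969e-01  9.81832314e-01 -7.89677154e-04] 0.008
scene [[387.4, 0.0, 278.7], [0.0, 387.4, 202.7], [0.0, 0.0, 1.0]] [[-0.816, 0.495, -0.3, 0.885], [0.578, 0.688, -0.438, 0.725], [-0.011, -0.531, -0.847, 1.124], [0.0, 0.0, 0.0, 1.0]]
side [[530.8, 0.0, 281.8], [0.0, 530.8, 198.3], [0.0, 0.0, 1.0]] [[-0.796, -0.466, 0.385, 0.011], [-0.605, 0.629, -0.488, 0.973], [-0.015, -0.622, -0.783, 1.314], [0.0, 0.0, 0.0, 1.0]]
```

View pics/scene0.png

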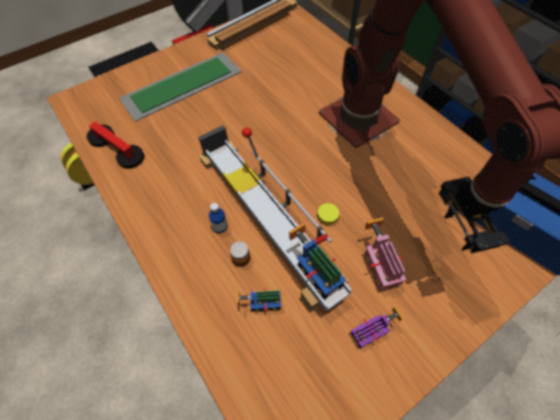

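View pics/side0.png

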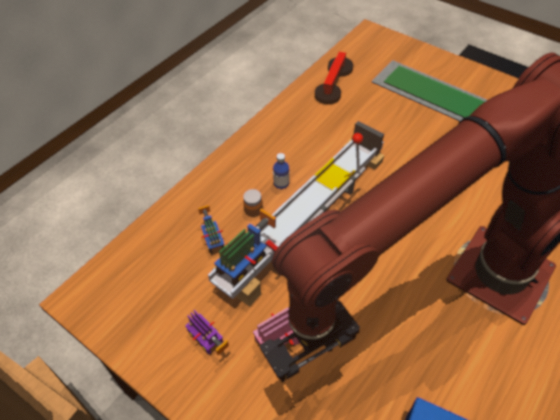

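The scene view shows the yellow stretch at (243,180), the knob at (247,132), the trolley at (320,268) and the end stop at (213,140). The side view has them at (333,175), (358,138), (240,255) and (368,135). The smaller blue trolley is a decoy.

```bash
cat > h.py <<'E'
import numpy as np,cv2
def load(n): return dict(np.load(n))
def pts(c,m):
    v,u=np.nonzero(m&(c["depth"]>0)); d=c["depth"][v,u]
    p=np.linalg.inv(c["mtx"])@np.array([u,v,np.ones(len(u))])*d
    T=np.linalg.inv(c["camera_from_world"]); return (T[:3,:3]@p).T+T[:3,3]
def ray(c,uv):
    T=np.linalg.inv(c["camera_from_world"]); return T[:3,3],T[:3,:3]@np.linalg.inv(c["mtx"])@np.array([*uv,1.])
def plane(c,uv,z):
    o,d=ray(c,uv); return o+d*(z-o[2])/d[2]
def tri(c1,a,c2,b):
    o,d=ray(c1,a);p,e=ray(c2,b); t=np.linalg.lstsq(np.array([d,-e]).T,p-o,rcond=None)[0]
    x,y=o+d*t[0],p+e*t[1]; return (x+y)/2,np.linalg.norm(x-y)
def hsv(c,lo,hi,box):
    h=cv2.cvtColor(c["image"],cv2.COLOR_BGR2HSV); m=cv2.inRange(h,lo,hi); k=np.zeros_like(m); u0,v0,u1,v1=box; k[v0:v1,u0:u1]=1
    return (m*k)>0
E
python3 - <<'E'
from h import *
a,b=load("scene0.npz"),load("side0.npz")
Y=((22,150,120),(35,255,255)); R=((0,190,100),(6,255,255)); O=((7,190,150),(18,255,255));W=((0,0,130),(179,60,255))
cen=lambda m:np.argwhere(m).mean(0)[::-1]
ya,yb=hsv(a,*Y,(215,155,275,205)),hsv(b,*Y,(305,150,365,200))
for c,m in((a,ya),(b,yb)):
    p=pts(c,m); f=p[(p[:,2]>.04)&(p[:,2]<.06)]
    print("yellow",m.sum(),cen(m),plane(c,cen(m),.052),p.mean(0),f.mean(0),cv2.minAreaRect(np.float32(f[:,:2]*1000)))
ra,rb=hsv(a,*R,(235,120,258,142)),hsv(b,*R,(345,128,372,148))
print("knob",ra.sum(),rb.sum(),cen(ra),cen(rb),tri(a,cen(ra),b,cen(rb)),plane(a,cen(ra),.228),plane(b,cen(rb),.228))
for c,box in((a,(200,130,360,310)),(b,(205,130,385,300))):
    m=hsv(c,*W,box); p=pts(c,m); p=p[(p[:,2]>.03)&(p[:,2]<.11)]
    q=p-p.mean(0);w,V=np.linalg.eigh(q.T@q); print("floor",len(p),p.mean(0),V[:,2],cv2.minAreaRect(np.float32(p[:,:2]*1000)))
oa,ob=hsv(a,*O,(287,222,307,240)),hsv(b,*O,(257,205,277,228))
print("buf",oa.sum(),ob.sum(),cen(oa),cen(ob),tri(a,cen(oa),b,cen(ob)))
E
```

```text
yellow 514 [242.07782101 179.20038911] [0.55239056 0.02060511 0.052     ] [0.55340814 0.02283064 0.05585567] [0.55212715 0.02186565 0.0520771 ] ((544.9541625976562, 20.414287567138672), (93.07990264892578, 81.88839721679688), 88.96065521240234)
yellow 594 [332.31481481 175.34680135] [0.56003401 0.01875931 0.052     ] [0.55874579 0.02109419 0.05528977] [0.55998935 0.02023982 0.05069355] ((552.9517822265625, 19.751197814941406), (100.9295425415039, 79.64888763427734), 88.9276123046875)
knob 61 81 [246.29508197 131.54098361] [357.41975309 137.16049383] (array([ 0.50252038, -0.00309459,  0.23599018]), np.float64(0.001440674209347533)) [ 0.49933673 -0.00870927  0.228     ] [ 0.50632667 -0.01130048  0.228     ]
floor 3130 [0.5711721  0.19336972 0.0657529 ] [-0.06691103 -0.99554482 -0.06643357] ((629.7858276367188, 189.37925720214844), (697.6419067382812, 257.6966247558594), 89.23936462402344)
floor 3067 [0.56638593 0.19123162 0.06447096] [-0.02243396 -0.99774938 -0.06318938] ((606.5525512695312, 187.065673828125), (698.8663330078125, 232.88389587402344), 84.434326171875)
buf 15 50 [298.8        227.26666667] [266.54 213.06] (array([0.56014766, 0.34324304, 0.20222772]), np.float64(0.0003798130482814926))
```

```bash
python3 - <<'E'
from h import *
for n in("scene0.npz","side0.npz"):
    c=load(n); p=pts(c,np.ones((420,560),bool)); print(n)
    for y0 in(-.15,-.06,.0,.08,.14,.2,.26):
        q=p[(abs(p[:,1]-y0-.02)<.02)&(p[:,0]>.4)&(p[:,0]<.66)]
        h=q[:,2]-.05-.0612*(q[:,1]-.02)
        f=q[abs(h)<.008][:,0]; k=q[(abs(h-.022)<.005)][:,0]
        print(y0,"floor x",np.round(np.percentile(f,[1,5,50,95,99]),3) if len(f) else 0,"medh",np.round(np.median(h[abs(h)<.008]),4),"kerb",np.round(np.sort(k)[::max(1,len(k)//10)],3))
    q=p[(p[:,2]>.205)&(p[:,2]<.26)&(abs(p[:,1])<.06)&(abs(p[:,0]-.5)<.06)]; print("knob",len(q),q.mean(0) if len(q) else 0,q.min(0),q.max(0))
    q=p[(p[:,2]>.10)&(p[:,2]<.14)&(p[:,1]<-.1)&(p[:,1]>-.22)&(abs(p[:,0]-.55)<.1)]; print("stop",len(q),q.mean(0),np.percentile(q,[2,98],axis=0))
E
```

```text
scene0.npz
-0.15 floor x [0.49  0.514 0.549 0.594 0.598] medh 0.0003 kerb [0.509 0.51  0.511 0.512 0.514 0.515 0.516 0.59  0.592 0.592 0.593 0.595
 0.595]
-0.06 floor x [0.516 0.519 0.551 0.595 0.598] medh 0.001 kerb [0.511 0.512 0.514 0.515 0.517 0.591 0.592 0.594 0.596 0.597]
0.0 floor x [0.495 0.519 0.552 0.597 0.6  ] medh 0.0018 kerb [0.486 0.513 0.514 0.517 0.519 0.52  0.591 0.594 0.596 0.597 0.599]
0.08 floor x [0.52  0.522 0.555 0.599 0.6  ] medh 0.0005 kerb [0.513 0.515 0.516 0.518 0.52  0.52  0.594 0.596 0.598 0.599 0.599 0.6  ]
0.14 floor x [0.521 0.524 0.557 0.601 0.602] medh 0.0004 kerb [0.515 0.517 0.519 0.521 0.521 0.522 0.522 0.597 0.598 0.599 0.601 0.602]
0.2 floor x [0.523 0.525 0.558 0.591 0.603] medh 0.0008 kerb [0.518 0.519 0.52  0.522 0.523 0.524 0.598 0.599 0.601 0.602 0.603]
0.26 floor x [0.524 0.528 0.568 0.604 0.605] medh 0.0008 kerb [0.518 0.52  0.522 0.524 0.525 0.599 0.601 0.602 0.602 0.603 0.604 0.606]
knob 97 [0.50641711 0.00549222 0.24122487] [ 0.48941309 -0.01029142  0.20635123] [0.52113612 0.01635499 0.25280755]
stop 227 [ 0.5531119  -0.16543469  0.11
[... 617 characters left out ...]
518 0.521 0.592 0.593 0.594 0.595 0.596]
0.14 floor x [0.514 0.516 0.563 0.595 0.597] medh -0.0006 kerb [0.513 0.515 0.516 0.517 0.518 0.519 0.521 0.594 0.595 0.596 0.597 0.599
 0.6  ]
0.2 floor x [0.514 0.517 0.563 0.596 0.598] medh -0.0009 kerb [0.514 0.516 0.517 0.519 0.52  0.521 0.595 0.595 0.597 0.598 0.599 0.6  ]
0.26 floor x [0.534 0.536 0.559 0.589 0.596] medh -0.0008 kerb [0.515 0.516 0.518 0.518 0.519 0.52  0.521 0.522 0.523 0.597 0.601 0.604]
knob 114 [0.4988843  0.00753895 0.23776806] [ 0.48769177 -0.00872409  0.20523853] [0.51555491 0.01938027 0.25439915]
stop 244 [ 0.54610406 -0.16299331  0.11205753] [[ 0.49855045 -0.17823088  0.10022761]
 [ 0.59728701 -0.15155534  0.12016941]]
```

Runway origin is at about (0.554, 0.020), with +y along (0.025, 1). The knob is at about (0.504, 0.006, 0.236). I measured the stop face at y = -0.153, which matches the given 175 mm. I'll move to the far side of the knob and stay high for now.

```bash
python3 -m inch '[[0,0,-0.06,0,0,0,0],[0,0,-0.11,0,0,0.1,0],[-0.513,-0.437,-0.11,0,0,1.213,0],[-0.513,-0.437,-0.11,0,0,1.213,0],[-0.513,-0.437,-0.11,0,0,1.213,0],[-0.513,-0.437,-0.11,0,0,1.213,0],[-0.513,-0.437,-0.11,0,0,1.213,0],[-0.513,-0.437,-0.11,0,0,1.213,0],[-0.513,-0.437,-0.11,0,0,1.213,0],[-0.513,-0.437,-0.11,0,0,1.213,0],[-0.513,-0.437,-0.11,0,0,1.213,0],[-0.513,-0.437,-0.11,0,0,1.213,0],[-0.513,-0.437,-0.11,0,0,1.213,0],[-0.513,-0.437,-0.11,0,0,1.213,0],[-0.513,-0.437,-0.11,0,0,1.213,0],[-0.513,-0.437,-0.11,0,0,1.213,0]]'
python3 - <<'E'
from plant import sensors, optics
import cv2,numpy as np
from scipy.spatial.transform import Rotation as R
s=sensors.state(); q=s['tool_rot']; print(s['ee_pos'],np.round(R.from_quat([*q[1:],q[0]]).as_matrix(),3).tolist(),s['joint_positions'],s['contact_force'])
for n in("scene","side"):
    c=optics.camera(n); np.savez(n+"1.npz",**c); cv2.imwrite(f"pics/{n}1.png",c["image"])
cv2.imwrite("pics/side1.png",cv2.resize(np.hstack([optics.camera("scene")["image"][90:330,170:450],c["image"][90:330,190:470]]),(800,343)))
E
```

```text
time_s: 2.1
ee_pos: [0.5551, 0.0081, 0.3183]
tool_rot: [-0.0, 0.715, 0.699, -0.0]
contact_force: [0.5, 0.6, -0.6]
finger_gap: 0.0002
finger_force: 0.0
[0.55505053 0.00806996 0.31827912] [[0.022, 1.0, -0.001], [1.0, -0.022, 0.0], [0.0, -0.001, -1.0]] [-0.7125911   0.10452368  0.68360329  1.5469268  -0.06648269  1.51415195
 -0.04948557] [ 0.54884703  0.55259265 -0.63897991]
```

View pics/side1.png

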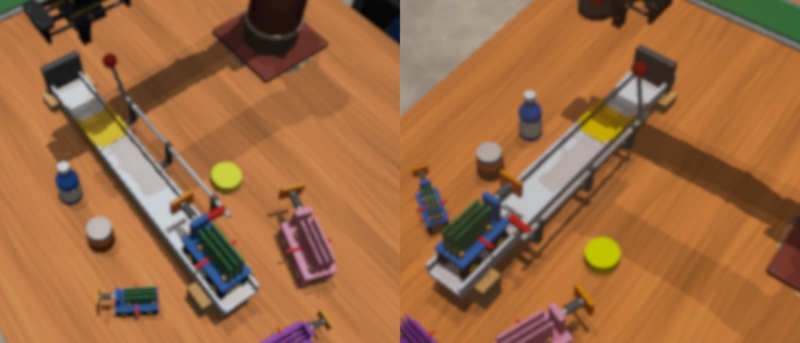

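The trolley is unobstructed in both views, standing at the red tab. I'll measure the arm's tracking lag with a quick uphill move at this height.

```bash
python3 -m inch '[[0.03,0,0,0,0,0,0],[0.06,0,0,0,0,0,0],[0.09,0,0,0,0,0,0]]'; python3 -m inch '[[0,0,0,0,0,0,0]]'; python3 -m inch '[[-0.09,0,0.105,0,0,0,0],[-0.09,0,0.105,0,0,0,0],[-0.09,0,0.105,0,0,0,0],[-0.09,0,0.105,0,0,0,0]]'
cat > trk.py <<'E'
from h import *
yh=np.array([.025,1.,0]);yh/=np.linalg.norm(yh);O=np.array([.554,.020,.05])
def track(c,name,h=.11):
    # bright-green panes: centroid of largest green blob in channel, cast onto slope plane h above the floor
    v=cv2.cvtColor(c["image"],cv2.COLOR_BGR2HSV); m=cv2.inRange(v,(40,60,20),(85,255,160))
    P=pts(c,np.ones(m.shape,bool)); 
    n,l,st,ce=cv2.connectedComponentsWithStats(m)
    best=None
    nrm=np.array([0,-.0611,1.])
    for i in range(1,n):
        if st[i,4]<60: continue
        o,d=ray(c,ce[i]); t=(nrm@(O+[0,0,h]-o))/(nrm@d); p=o+d*t; x=p[0]-O[0]-.025*(p[1]-O[1]); y=(p-O)@yh
        if abs(x)<.04 and -.2<y<.55 and (best is None or st[i,4]>best[2]): best=(y,x,st[i,4])
    return best
E
python3 - <<'E'
from trk import *
for n in("scene","side"):
    for k in "01": print(n,track(load(n+k+".npz"),n))
E
```

```text
time_s: 2.62
ee_pos: [0.5573, 0.098, 0.3186]
tool_rot: [-0.0, 0.715, 0.699, 0.0]
contact_force: [0.3, -0.4, -0.3]
finger_gap: 0.0005
finger_force: 0.0
time_s: 2.75
ee_pos: [0.5571, 0.1, 0.3181]
tool_rot: [-0.0, 0.714, 0.7, -0.0]
contact_force: [-0.3, 0.1, -0.1]
finger_gap: 0.0002
finger_force: 0.0
time_s: 3.25
ee_pos: [0.5552, 0.0058, 0.2135]
tool_rot: [-0.0, 0.716, 0.698, -0.0]
contact_force: [0.5, -0.3, 0.4]
finger_gap: 0.0007
finger_force: 0.0
scene (np.float64(0.4452228388416272), np.float64(0.004152297492535054), np.int32(581))
scene (np.float64(0.44508147824830036), np.float64(0.004210733513887689), np.int32(583))
side (np.float64(0.43716287168802925), np.float64(-0.0032037765902324586), np.int32(381))
side (np.float64(0.4368352117557532), np.float64(-0.0029171617970067624), np.int32(371))
```

```bash
python3 -m inch '[[0,-0.03,0,0,0,0,0],[0,-0.06,0,0,0,0,0],[0,-0.09,0,0,0,0,0],[0,-0.11,0,0,0,0,0],[0,-0.11,0,0,0,0,0],[0,-0.055,0,0,0,0,0],[0.05,0,0.02,0,0,0,0]]'
python3 - <<'E'
from plant import sensors, optics
from trk import *
print(sensors.state()['time_s'])
for k in range(1):
  for n in("scene","side"):
    t=sensors.state()['time_s'];c=optics.camera(n);np.savez(n+"2.npz",**c);print(n,t,track(c,n))
    P=pts(c,hsv(c,(0,150,60),(8,255,255),(0,0,560,420))); q=P[(P[:,2]>.18)&(P[:,2]<.26)&(abs(P[:,1]-.01)<.04)&(P[:,0]<.55)&(P[:,0]>.35)]; print("knob",len(q),q.mean(0) if len(q) else 0)
print(sensors.state()['ee_pos'])
E
```

```text
time_s: 4.12
ee_pos: [0.5505, 0.046, 0.2001]
tool_rot: [0.002, 0.717, 0.697, 0.003]
contact_force: [0.7, 0.5, 0.2]
finger_gap: 0.0004
finger_force: 0.0
4.125
scene 4.125 (np.float64(0.366794420256898), np.float64(0.0038407795191881776), np.int32(530))
knob 0 0
side 4.175 (np.float64(0.35245947291489943), np.float64(-0.002884675667026609), np.int32(382))
knob 76 [0.4168162  0.01105726 0.23286976]
[0.54927886 0.05336005 0.19391868]
```

Side camera puts the knob at x = 0.417, which means the gate is open to about 0.85 rad. The trolley is rolling as modelled. Next I'll lower the hand onto the buffer line and measure again.

```bash
python3 -m inch '[[0.02,0.003,0.025,0,0,0,0],[0.03,0.003,0.038,0,0,0,0]]'
python3 - <<'E'
from plant import sensors, optics
from trk import *
for n in("scene","side"):
    t=sensors.state()['time_s'];c=optics.camera(n);np.savez(n+"3.npz",**c);print(n,t,track(c,n)); cv2.imwrite(f"pics/{n}3.png",c["image"])
s=sensors.state();print(s['time_s'],s['ee_pos'],s['contact_force'])
E
```

```text
time_s: 4.47
ee_pos: [0.5504, 0.0791, 0.1582]
tool_rot: [0.0, 0.715, 0.699, -0.001]
contact_force: [0.0, -0.6, -0.6]
finger_gap: 0.0006
finger_force: 0.0
scene 4.475 (np.float64(0.2924681438539088), np.float64(0.0034699141675444203), np.int32(488))
side 4.525 (np.float64(0.27810834125794537), np.float64(-0.003582913775273322), np.int32(336))
4.575 [0.54932831 0.07882921 0.15812011] [ 0.01952446 -0.93796311  0.84600678]
```

View pics/side3.png

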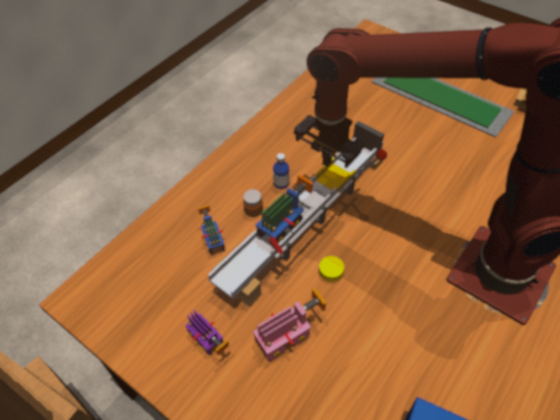

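The side view shows the hand above the yellow end at (335,165). The orange buffer, at about (305,183), is approaching it. The gate is open, with the knob at (380,155). I'll simulate the catch with the given trolley model.

```bash
cat > sim.py <<'E'
import numpy as np
def run(rows,y0,v0,m,edge0,dt=.0005,off=.1214,lag=.02,pr=False):
    y,v,b,e=y0,v0,0.,edge0; X=np.r_[0,rows]; T=np.arange(len(X))*.125; bm=0; F=0; first=None; log=[]; f=0
    for t in np.arange(0,T[-1]+.6,dt):
        e+= (edge0+np.interp(t,T,X)-e)*dt/lag
        f=y-off; bn=max(0,e-f); 
        if b>0 or bn>0: db=(bn-b)/dt
        else: db=0
        F=max(0,100*bn+1.5*db) if bn>0 else 0
        if F>0 and first is None: first=(t,y,v,db)
        b=bn; bm=max(bm,b)
        v+=(-(.42)-v/.7+F/m)*dt; y+=v*dt
        if t>T[-1]+.3: pass
    return bm,y,v,first
E
cat > go.py <<'E'
from sim import *
def prof(seq): return np.cumsum(seq)/1000
import itertools
cands={"a":[-10,-22,-27,-26,-24,-21,-18,-15,-12,-9,-6,-4,-2],
"b":[-8,-18,-24,-25,-24,-22,-20,-17,-14,-11,-8,-5,-2],
"c":[-5,-15,-22,-24,-23,-21,-19,-17,-14,-11,-8,-5,-3],
"d":[-10,-20,-25,-25,-23,-21,-18,-16,-13,-10,-7,-4,-2]}
for k,s in cands.items():
    print(k,sum(s))
    for y0 in(.258,.266,.274):
        for m in(.69,1.13):
            for v0 in(-.22,-.25):
                r=run(prof(s),y0,v0,m,.0685); print(" ",y0,m,v0,"bmax %.1f yend %.0f v %.3f"%(r[0]*1e3,r[1]*1e3,r[2]),np.round(r[3],3))
E
python3 go.py
```

```text
a -196
  0.258 0.69 -0.22 bmax 11.0 yend -9 v 0.008 [ 0.82   0.053 -0.271  0.115]
  0.258 0.69 -0.25 bmax 9.7 yend -9 v -0.005 [ 0.701  0.071 -0.278  0.073]
  0.258 1.13 -0.22 bmax 15.0 yend -11 v -0.022 [ 0.82   0.053 -0.271  0.115]
  0.258 1.13 -0.25 bmax 13.3 yend -12 v -0.007 [ 0.701  0.071 -0.278  0.073]
  0.266 0.69 -0.22 bmax 11.8 yend -10 v 0.011 [ 0.883  0.044 -0.273  0.037]
  0.266 0.69 -0.25 bmax 10.7 yend -9 v 0.004 [ 0.772  0.06  -0.279  0.064]
  0.266 1.13 -0.22 bmax 16.5 yend -10 v -0.026 [ 0.883  0.044 -0.273  0.037]
  0.266 1.13 -0.25 bmax 14.9 yend -12 v -0.017 [ 0.772  0.06  -0.279  0.064]
  0.274 0.69 -0.22 bmax 12.9 yend -11 v 0.003 [ 0.936  0.037 -0.275  0.051]
  0.274 0.69 -0.25 bmax 11.7 yend -9 v 0.011 [ 0.832  0.051 -0.281  0.084]
  0.274 1.13 -0.22 bmax 17.5 yend -8 v -0.019 [ 0.936  0.037 -0.275  0.051]
  0.274 1.13 -0.25 bmax 16.0 yend -11 v -0.025 [ 0.832  0.051 -0.281  0.084]
b -198
  0.258 0.69 -0.22 bmax 8.3 yend -11 v -0.000 [ 0.742  0.074 -0.268  0.013]
  0.258 0.69 -0.25 bmax 7.5 yend -11 v -0.003 [ 0.599  0.1   -0.275  0.082]
  0.258 1.13 -0.22 bm
[... 1864 characters left out ...]
66 -0.269  0.029]
  0.258 1.13 -0.25 bmax 12.3 yend -10 v -0.000 [ 0.645  0.087 -0.276  0.051]
  0.266 0.69 -0.22 bmax 10.7 yend -7 v 0.010 [ 0.836  0.056 -0.272  0.049]
  0.266 0.69 -0.25 bmax 9.9 yend -6 v -0.001 [ 0.719  0.074 -0.278  0.02 ]
  0.266 1.13 -0.22 bmax 14.6 yend -9 v -0.023 [ 0.836  0.056 -0.272  0.049]
  0.266 1.13 -0.25 bmax 13.6 yend -10 v -0.009 [ 0.719  0.074 -0.278  0.02 ]
  0.274 0.69 -0.22 bmax 11.5 yend -8 v 0.012 [ 0.897  0.048 -0.273  0.005]
  0.274 0.69 -0.25 bmax 10.7 yend -7 v 0.007 [ 0.787  0.063 -0.28   0.094]
  0.274 1.13 -0.22 bmax 16.0 yend -8 v -0.025 [ 0.897  0.048 -0.273  0.005]
  0.274 1.13 -0.25 bmax 14.7 yend -10 v -0.018 [ 0.787  0.063 -0.28   0.094]
```

```bash
cat > go2.py <<'E'
from sim import *
C={"c":[-5,-15,-22,-24,-23,-21,-19,-17,-14,-11,-8,-5,-3],"e":[-3,-12,-20,-24,-23,-21,-19,-17,-15,-13,-10,-8,-6,-4,-2],"f":[-5,-14,-22,-23,-22,-20,-18,-17,-15,-13,-11,-9,-7,-5,-3,-1],"g":[-4,-12,-20,-22,-21,-20,-18,-17,-15,-13,-11,-10,-8,-6,-4,-2],
"h":[-2,-10,-18,-23,-22,-20,-18,-17,-15,-14,-12,-10,-8,-6,-4,-2]}
for k,s in C.items():
    R=[run(np.cumsum(s)/1e3,y0,v0,m,ed) for y0 in(.255,.265,.275) for v0 in(-.22,-.25) for m in(.69,1.13) for ed in (.0685,)]
    print(k,sum(s),"bmax",np.round([r[0]*1e3 for r in R],1),"y",np.round([min(r[1] for r in R)*1e3,max(r[1] for r in R)*1e3]))
E
python3 go2.py
```

```text
c -187 bmax [ 7.2 10.   6.5  8.9  8.6 11.7  7.8 10.6  9.7 13.2  8.9 12.2] y [-3.  0.]
e -197 bmax [ 5.9  8.5  6.1  8.2  7.5 10.6  6.7  9.5  8.8 12.3  8.1 11.2] y [-12. -10.]
f -205 bmax [ 7.4 10.2  7.   9.5  8.7 12.   8.1 11.1  9.6 13.1  9.1 12.6] y [-20. -18.]
g -203 bmax [ 7.   9.6  7.2  9.9  7.9 10.9  7.9 10.8  9.1 12.4  8.6 11.6] y [-18. -16.]
h -201 bmax [ 5.8  8.   7.4  9.4  7.3 10.   6.9  9.5  8.6 11.9  7.9 11. ] y [-16. -14.]
```

Profile h has the best margins: peak press 12 mm or less, and the pointer ends at about -15 mm. Running it.

```bash
python3 -m inch '[[-0.002,0.001,0,0,0,0,0],[-0.012,0.003,0.001,0,0,0,0],[-0.030,0.005,0.002,0,0,0,0],[-0.053,0.005,0.003,0,0,0,0],[-0.075,0.005,0.004,0,0,0,0],[-0.095,0.005,0.005,0,0,0,0],[-0.113,0.005,0.006,0,0,0,0],[-0.130,0.005,0.007,0,0,0,0],[-0.145,0.005,0.008,0,0,0,0],[-0.159,0.005,0.008,0,0,0,0],[-0.171,0.005,0.009,0,0,0,0],[-0.181,0.005,0.009,0,0,0,0],[-0.189,0.005,0.010,0,0,0,0],[-0.195,0.005,0.010,0,0,0,0],[-0.199,0.005,0.010,0,0,0,0],[-0.201,0.005,0.010,0,0,0,0],[-0.201,0.005,0.010,0,0,0,0],[-0.201,0.005,0.010,0,0,0,0],[-0.201,0.005,0.010,0,0,0,0],[-0.201,0.005,0.010,0,0,0,0]]'
python3 - <<'E'
from plant import sensors, optics
from trk import *
for n in("scene","side"):
    c=optics.camera(n);print(n,track(c,n)); cv2.imwrite(f"pics/{n}4.png",c["image"])
s=sensors.state();print(s['time_s'],s['ee_pos'],s['contact_force'])
E
```

```text
time_s: 7.08
ee_pos: [0.55, -0.1237, 0.1492]
tool_rot: [0.0, 0.715, 0.699, 0.0]
contact_force: [-0.0, -1.1, -0.6]
finger_gap: 0.0005
finger_force: 0.3
scene (np.float64(-0.007701881541670977), np.float64(0.0032303385407441124), np.int32(357))
side (np.float64(-0.02131005539387991), np.float64(0.0009763251141622155), np.int32(220))
7.175 [ 0.54994151 -0.1237693   0.14922101] [ 0.65619841  0.26017291 -0.10418414]
```

View pics/scene4.png

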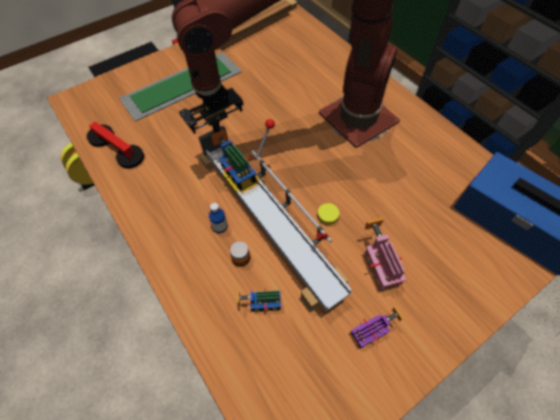

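The scene view shows the trolley at about (235,165) on the yellow stretch, with the hand on its buffer at about (215,130). Tracking gives a trolley y of about -15 mm. I'll hold about 2 s, then ease it down at 48 mm/s.

```bash
python3 -m inch '[[0,0,0,0,0,0,0],[0,0,0,0,0,0,0],[0,0,0,0,0,0,0],[0,0,0,0,0,0,0],[0,0,0,0,0,0,0],[0,0,0,0,0,0,0],[0,0,0,0,0,0,0],[0,0,0,0,0,0,0],[0,0,0,0,0,0,0],[0,0,0,0,0,0,0],[0,0,0,0,0,0,0],[0,0,0,0,0,0,0],[0,0,0,0,0,0,0],[0,0,0,0,0,0,0],[0,0,0,0,0,0,0],[0,0,0,0,0,0,0]]'
python3 - <<'E'
from plant import optics
from trk import *
for n in("scene","side"): print(n,track(optics.camera(n),n))
E
python3 -m inch '[[-0.002,0,0,0,0,0,0],[-0.006,0,0,0,0,0,0],[-0.012,0,0.001,0,0,0,0],[-0.018,0,0.001,0,0,0,0],[-0.024,0,0.002,0,0,0,0],[-0.030,0,0.002,0,0,0,0],[-0.036,0,0.003,0,0,0,0],[-0.042,0,0.003,0,0,0,0],[-0.048,0,0.004,0,0,0,0],[-0.054,0,0.004,0,0,0,0],[-0.060,0,0.005,0,0,0,0],[-0.066,0,0.005,0,0,0,0],[-0.072,0,0.006,0,0,0,0],[-0.078,0,0.006,0,0,0,0],[-0.083,0,0.006,0,0,0,0],[-0.088,0,0.006,0,0,0,0],[-0.093,0,0.006,0,0,0,0],[-0.098,0,0.006,0,0,0,0],[-0.103,0,0.006,0,0,0,0],[-0.108,0,0.006,0,0,0,0]]'
python3 - <<'E'
from plant import optics
from trk import *
for n in("scene","side"): print(n,track(optics.camera(n),n))
E
```

```text
time_s: 9.18
ee_pos: [0.5499, -0.1238, 0.1492]
tool_rot: [0.0, 0.716, 0.699, -0.0]
contact_force: [-0.7, 0.1, -0.9]
finger_gap: 0.0005
finger_force: 0.3
scene (np.float64(-0.007698794100531299), np.float64(0.0031215336333173718), np.int32(355))
side (np.float64(-0.021572765699886087), np.float64(0.0010214183269942581), np.int32(221))
time_s: 11.78
ee_pos: [0.5474, -0.232, 0.1432]
tool_rot: [-0.0, 0.715, 0.699, 0.0]
contact_force: [0.8, -0.1, 0.1]
finger_gap: 0.0005
finger_force: 0.0
scene (np.float64(-0.10332941553945602), np.float64(0.0016361808406584548), np.int32(335))
side (np.float64(-0.12022251455432133), np.float64(0.002108363432722479), np.int32(195))
```

```bash
python3 -m inch '[[-0.005,0,0,0,0,0,0],[-0.010,0,0,0,0,0,0],[-0.015,0,0,0,0,0,0],[-0.025,0,0,0,0,0,0],[-0.04,0,-0.01,0,0,0,0],[-0.06,0,-0.04,0,0,0,0],[-0.08,0,-0.08,0,0,0,0],[-0.08,0,-0.12,0,0,0,0],[-0.08,0,-0.12,0,0,0,0],[-0.08,0,-0.12,0,0,0,0],[-0.08,0,-0.12,0,0,0,0]]'
python3 - <<'E'
from plant import optics
from trk import *
for n in("scene","side"):
    c=optics.camera(n);print(n,track(c,n))
    cv2.imwrite(f"pics/{n}5.png",c["image"])
E
```

```text
time_s: 13.25
ee_pos: [0.545, -0.3115, 0.2622]
tool_rot: [-0.001, 0.716, 0.699, -0.0]
contact_force: [-0.2, 0.0, -0.3]
finger_gap: 0.0006
finger_force: 0.0
scene (np.float64(-0.10405481867376042), np.float64(0.0017966519075941654), np.int32(324))
side (np.float64(-0.12027495028684262), np.float64(0.0006478736848391756), np.int32(183))
```

View pics/scene5.png

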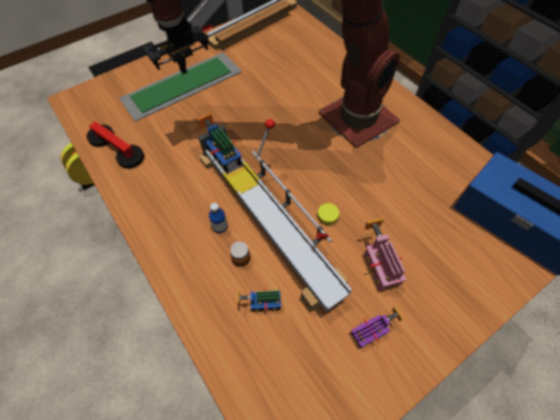

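The trolley stands against the end stop at about (222,147). The hand is clear, the gate is open with the knob at (270,124), and the bystanders are where they were.

```bash
python3 -c "
from plant import ctrl
print(ctrl.hand_in())"
```

```text
the job is handed in; nothing more can be done
None
```

I handed the job in without seeing a verdict: by my camera tracking, the trolley was caught and held still for about 2.5 s at about −15 mm, inside the yellow stretch. It now stands against the end stop with the gate open (about 0.85 rad when measured after the push), the hand clear and the bystanders not visibly moved; buffer press was only simulated beforehand (12 mm at most), not measured.

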